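# Free the stuck check weight from its case at a fish stall

## Robot

A 6-joint arm with a two-finger parallel gripper is mounted at the origin on the work surface. World frame = base frame: x ahead of the robot, y to its left, z up, the work surface at z = 0. Lengths are in m, angles in rad, forces in N, time in s.
With the tool pointing down it reaches from about 0.35 to 0.975 m from the base axis. Payload 4.9 kg.
Tool frame: the origin (TCP) lies midway between the tips of the shut fingers; the grasp point (between the pads) lies pinch_z behind it (pinch_z is the distance from the TCP to the grasp point, in m); z points along the fingers, y is the line along which they close (so a half turn about z gives the same grasp; the last joint's range is limited). The gripper opens to 85 mm and grips with 20 to 120 N. Pads are 22 mm wide; open, the fingers measure 114 mm over their backs; the gripper's body (76 mm by 85 mm) begins 54 mm behind the grasp point. The pads swing forward as they close: fully open they stand 13 mm farther back than shut.
Start: joints at [-1.364, 0.053, 1.613, -0, 1.476, -0.119], TCP at [0.2, -0.592, 0.204] pointing down, gripper open.
Joint ranges: [-3.01, 3.01], [-1.01, 2.22], [0.06, 2.58], [-1.02, 4.17], [0.09, 2.62], [-3.14, 3.14]. Speed limits (rad/s): [2.57, 2.57, 3.14, 3.14, 3.14, 3.14].

## Interface

Orientations are given as [roll, pitch, yaw] about the fixed x, y, z axes, in that order (R = Rz(yaw) Ry(pitch) Rx(roll)).
In Python, from cell import * gives the robot as it stands. The module is installed in compiled form; this text tells all that it offers.
- The arm moves only by the shell command python3 -m handwheel 'ROWS' [FORCE]. ROWS is JSON, a list of rows, each a list of 7 numbers: the opening in per cent of the stroke, from 0 (shut) to 100 (fully open), then the shift along the tool's x, y, z in m, then the turn, a rotation vector about the tool's x, y, z in rad. A call has 1 to 20 rows; each row shifts and turns the commanded pose from where the row before left it, along the tool's axes as they then stand; what a row does not reach is not made up. A row lasts 1/8 s, in which the tool goes at most 62.5 mm and 10.7 degrees, less where a joint would pass 70% of its speed; a pose out of reach is approached as far as the arm can. A call is refused whole if a number of a shift passes 0.0625 or a number of a turn 0.188, either way. A call with a gripper value outside its range is refused whole. The fingers move at their own pace and stop on an object; FORCE is the grip in N (left out, the last holds). Time passes only in rows, so rows that do not move let the fingers close. It gives the time, the measured TCP pose, the force, the opening and the grip force at its end, in the units of the state.
- observe(): the state, without advancing time (a new reading comes with each control period).
- camera(name): name is "scene" or "top" or "wrist"; returns the picture (400x640x3 uint8, blue, green, red); there is no depth.
- calibration(name): a dict with "camera_matrix" (3x3 intrinsics, pixels), "R" (3x3) and "t" (3): a world point X has camera coordinates R X + t. Camera axes: x right, y down, z forward; pixel columns grow to the right and rows downward; lengths in m; the calibration is good to about 2 mm. A picture is of the moment at which its call begins: read the wrist's pose just before it. calibration takes no time and is no camera call; for the wrist camera it gives the pose at the moment of the call.
- job_done(): hands the job in; it is judged then, once.
Trained networks look in the newest picture that a camera, given by its name, has taken for a name from the list of things; names that differ only in an ending like _2 or _b are one class to them, and where a whole thing is asked for, a point or a joint stands for the part that bears it (a point fixed in the world has none). Each returns a list of dicts, best first, with "confidence" (0 to 1); they miss things now and then, are a little off and sometimes report something else, mostly with a low value. They report only what shows in the picture. A call takes as long as a camera call.
- silhouettes(camera, thing): "region" (400x640 bool, what is visible of it) and "box" ([centre column, centre row, width, height] in pixels, round what is visible of it).
- place_of(camera, thing): "at" ([column, row] in pixels: a listed point, or the origin of a listed thing).
The state is a dict: "time_s": time; "joints": joint angles; "qd": joint speeds; "joint_torque": joint torques, N m; "ee_pos": TCP position; "tcp_rot": TCP orientation; "force": force on the tool from outside, world axes, zero at the start; "torque": the same for the moment, N m; "width": finger opening in m; "grasp_force": force on a finger pad.
Only numpy, scipy, OpenCV 4.12 (cv2) and the standard library are available. Lean on these libraries where they do the work, as an engineer would, in place of code of your own. Each camera call takes 0.05 s, during which the arm holds its last target. There are 200 camera calls.

## Task

I want to check the counter scale before we open, but the 500 g check weight (second largest, in the pocket with the two sprung cheeks) is jammed in the open blue weight case, and pulled straight up it just lifts the whole case. Take it by its knob and, still in its pocket, rock it clearly to the left, then to the right, about ten degrees each way from cheek to cheek, and go on working it upward like that until it comes free, leaving the case standing where it is and everything else undisturbed. Finish holding the weight upright and still, just clear of the case, a finger's breadth above its pocket: do not put it down or let go.

Things in the scene. Friction and masses are not known exactly. Their poses are not given: they have to be found in the camera images.
- check_knob (a point): Centre of the knob of the 500 g check weight, the grasp point; z is the weight's axis, up. Polished steel, 72 mm tall: body 38 mm in diameter from 0 to 46 mm above its underside, neck 18 mm in diameter to 54 mm, knob 28 mm in diameter from 54 to 72 mm. This point lies 63 mm above its underside, at the start 71 mm above the table and 31 mm above the case's top.
- check_base (a point): Centre of the underside of the same 500 g check weight; at the start it stands on the pocket's floor, 8 mm above the table and 32 mm below the case's top.
- pocket (a point): Centre of the mouth of the check weight's pocket, in the plane of the case's top, 40 mm above the table. Axes: x away from the robot towards the folded-open lid, y to the left along the row of weights, z up. The pocket is 32 mm deep, 46 mm wide in x and 75 mm in y; the weight stands at its centre and can be tipped about 10 degrees towards +y or -y, hardly in x.
- case: Loose blue plastic weight case, 130 mm (x) by 300 mm (y) by 40 mm, origin at the centre of its underside below the pocket, same axes; about 0.7 kg empty, 2 kg with the other weights. Its lid lies open flat on the table on the +x side, 16 mm high, reaching to x = +203 mm. A straight pull on the check weight meets about 32 N of friction, more than the case weighs, and lifts the case.
- cheek_left (a joint): Sprung grey cheek with black rubber ribs on the pocket's +y side, 13 to 37 mm above the table, pinching the weight. Reads 0 at the start, grows as the weight pushes it back, at most 6 mm; presses with about 25 N, 1.5 N more per mm. When one side of the weight goes up and the other down, the frictions of the two cheeks cancel and little net pull is needed.
- cheek_right (a joint): The same cheek on the -y side. The weight is out of the cheeks' grip when its underside is about 28 mm above the pocket's floor; both cheeks then spring 2 mm inwards.
- weight_1kg: 1 kg steel knob weight, 48 mm in diameter, 88 mm tall, loose in its bore 108 mm to the left (+y) of the pocket, its top 96 mm above the table; origin at the centre of its underside. Leave alone.
- weight_200g: 200 g steel knob weight, 28 mm in diameter, 53 mm tall, loose in its bore 75 mm to the right (-y) of the pocket, its top 61 mm above the table; origin at the centre of its underside. Leave alone.
- weight_100g: 100 g steel knob weight, 22 mm in diameter, 42 mm tall, loose in its bore 116 mm to the right (-y) of the pocket; origin at the centre of its underside. Leave alone.
- roe_jar: Red jar of roe with a black lid, 72 mm in diameter, 80 mm tall, origin at the centre of its underside. Leave alone.
- salad_tub: White round lidded tub with a pale pink top, 108 mm in diameter, 50 mm tall, origin at the centre of its underside. Leave alone.
- spread_tub: White round lidded tub with a dark pink top, 108 mm in diameter, 50 mm tall, origin at the centre of its underside. Leave alone.
- price_card: Orange and white price card 95 mm wide standing in a small black block, 79 mm tall, origin at the centre of its underside. Leave alone.

How it is judged:
By the outcome, as a careful person would: the job done as asked, in the order asked, and still so for the second after the job is handed in, while the arm keeps its last pose, push and grip.
It also fails if it takes over 61 s, if anything falls off the work surface, if the arm or the gripper's body presses on something with over 40 N, if the wrist force passes 120 N, or if a joint passes its speed limit or range.

## Working session

There is one attempt and no reset: what is moved stays moved. The work goes in short steps, Python scripts to look and compute and a shell command to move; the robot and the scene stay as the last step left them, time stands still between calls to the robot, and variables do not carry over. Pictures are saved under pics/ and viewed, at most 10 in all, crops included, and the job is handed in when it is done.

```bash
mkdir -p pics; cat > h.py <<'E'
from cell import *
import numpy as np, cv2
from scipy.spatial.transform import Rotation as Rn
def ray(cam,px,z):
    c=calibration(cam);K=np.array(c["camera_matrix"]);R=np.array(c["R"]);t=np.array(c["t"])
    d=R.T@np.linalg.solve(K,[px[0],px[1],1]);o=-R.T@t
    return o+d*(z-o[2])/d[2]
def proj(cam,X):
    c=calibration(cam);p=np.array(c["camera_matrix"])@(np.array(c["R"])@np.array(X)+np.array(c["t"]));return p[:2]/p[2]
E
python3 - <<'E'
from h import *
s=observe();print({k:np.round(v,3).tolist() for k,v in s.items()})
import builtins
try: print(pinch_z)
except Exception as e: print(e, [k for k in s])
ims=[]
for c in("top","scene"):
    im=camera(c);ims.append(im)
    for th,z in(("check_knob",.071),("pocket",.04),("case",0),("weight_1kg",.008),("weight_200g",.008),("weight_100g",.008),("roe_jar",0),("price_card",0),("salad_tub",0),("spread_tub",0)):
        for r in place_of(c,th)[:2]: print(c,th,np.round(r["at"]),round(r["confidence"],2),np.round(ray(c,r["at"],z),3))
cv2.imwrite("pics/a.png",cv2.resize(np.vstack(ims),(480*1,600)))
cv2.imwrite("pics/top.png",ims[0]);cv2.imwrite("pics/scene.png",ims[1])
E
```

```text
{'time_s': 0.0, 'joints': [-1.364, 0.053, 1.614, 0.0, 1.476, -0.119], 'qd': [0.001, -0.001, -0.001, 0.001, -0.001, 0.001], 'joint_torque': [0.002, -39.368, -37.017, -0.0, 0.007, -0.0], 'ee_pos': [0.2, -0.591, 0.203], 'tcp_rot': [-3.14, -0.0, 0.326], 'force': [-0.118, 0.607, 0.695], 'torque': [-0.011, -0.03, 0.014], 'grasp_force': 0.0, 'width': 0.085}
0.0187
top check_knob [320. 206.] 0.43 [ 0.519 -0.012  0.071]
top check_knob [176. 244.] 0.2 [0.4   0.397 0.071]
top pocket [320. 210.] 0.65 [ 0.511 -0.012  0.04 ]
top case [321. 210.] 0.66 [ 0.514 -0.013  0.   ]
top weight_1kg [290. 204.] 0.69 [0.529 0.081 0.008]
top weight_200g [348. 217.] 0.53 [ 0.494 -0.095  0.008]
top weight_100g [356. 222.] 0.62 [ 0.478 -0.122  0.008]
top roe_jar [179. 160.] 0.94 [0.654 0.424 0.   ]
top price_card [460. 184.] 0.78 [ 0.605 -0.435  0.   ]
top salad_tub [320. 208.] 0.7 [ 0.52  -0.012  0.   ]
top salad_tub [177. 242.] 0.63 [0.402 0.417 0.   ]
top spread_tub [455. 251.] 0.95 [ 0.399 -0.422  0.   ]
top spread_tub [348. 217.] 0.37 [ 0.495 -0.098  0.   ]
scene check_knob [307. 194.] 0.51 [ 0.507 -0.021  0.071]
scene pocket [313. 201.] 0.95 [ 0.512 -0.009  0.04 ]
scene case [309. 206.] 0.57 [ 0.501 -0.019  0.   ]
scene weight_1kg [353. 210.] 0.84 [0.534 0.095 0.008]
scene weight_200g [280. 206.] 0.56 [ 0.493 -0.096  0.008]
scene weight_100g [268. 202.] 0.51 [ 0.478 -0.125  0.008]
scene weight_100g [159. 192.] 0.36 [ 0.406 -0.418  0.008]
scene roe_jar [485. 238.] 0.69 [0.653 0.414 0.   ]
scene price_card [148. 259.] 0.87 [ 0.601 -0.433  0.   ]
scene salad_tub [452. 163.] 0.71 [0.412 0.401 0.   ]
scene salad_tub [157. 193.] 0.68 [ 0.405 -0.427  0.   ]
scene spread_tub [158. 194.] 0.75 [ 0.409 -0.423  0.   ]
```

View pics/top.png

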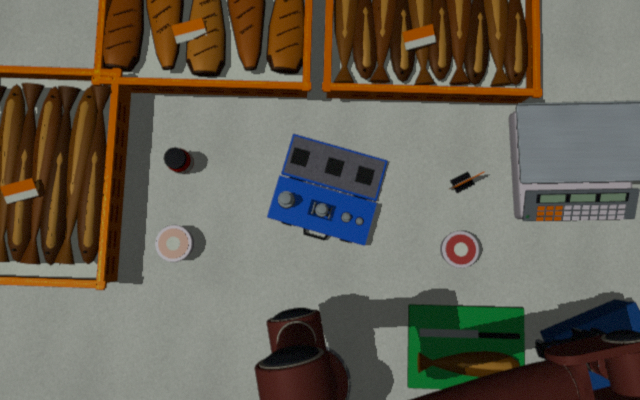

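View pics/scene.png

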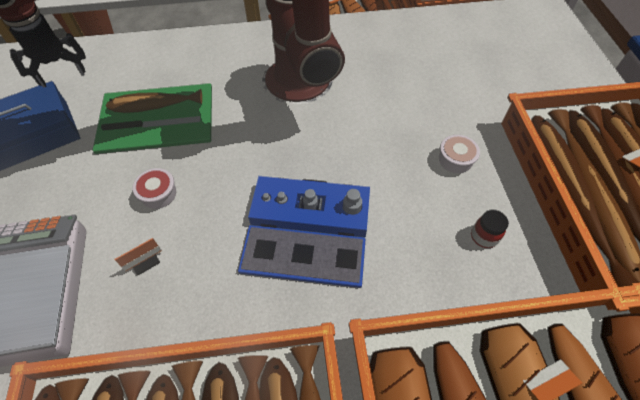

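Top view: the case is at about (322,210), its knob at (320,208), with the 1 kg at (288,200) and the small weights at (346,217) and (359,221). The lid is on the far side. The scene view agrees, and the weights' row gives a case yaw of about -0.24. I'll move above it and look from close by.

```bash
python3 -m handwheel '[[100,0,0,0,0,0,0.142],[100,0,0,0,0,0,0.142],[100,0,0,0,0,0,0.142],[100,0,0,0,0,0,0.142],[100,0.012,-0.049,0,0,0,0],[100,0.012,-0.049,0,0,0,0],[100,0.012,-0.049,0,0,0,0],[100,0.012,-0.049,0,0,0,0],[100,0.012,-0.049,0,0,0,0],[100,0.012,-0.049,0,0,0,0],[100,0.012,-0.049,0,0,0,0],[100,0.012,-0.049,0,0,0,0],[100,0.012,-0.049,0,0,0,0],[100,0.012,-0.049,0,0,0,0],[100,0.012,-0.049,0,0,0,0],[100,0.012,-0.049,0,0,0,0],[70,0.012,-0.049,0,0,0,0],[70,0,0,0,0,0,0],[70,0,0,0,0,0,0]]' 100
python3 - <<'E'
from h import *
s=observe();print(np.round(s["ee_pos"],4),np.round(s["tcp_rot"],4),s["width"])
im=camera("wrist");cv2.imwrite("pics/w1.png",im)
for th,z in(("check_knob",.071),("pocket",.04),("case",0),("weight_1kg",.008),("weight_200g",.008),("weight_100g",.008)):
    for r in place_of("wrist",th)[:2]: print(th,np.round(r["at"]),round(r["confidence"],2),np.round(ray("wrist",r["at"],z),4))
E
```

```text
time_s: 3.48
ee_pos: [0.5041, -0.0112, 0.2039]
tcp_rot: [3.141, 0.0, -0.242]
force: [-1.1, 0.8, -0.6]
width: 0.0598
grasp_force: 0.0
[ 0.5041 -0.0112  0.2039] [ 3.1411e+00  3.0000e-04 -2.4170e-01] 0.05982911766155603
check_knob [321. 178.] 0.63 [ 0.5102 -0.0169  0.071 ]
check_knob [387. 169.] 0.63 [ 0.5034 -0.0804  0.071 ]
case [318. 170.] 0.65 [ 0.5065 -0.0132  0.    ]
weight_1kg [225. 166.] 0.98 [0.5383 0.0891 0.008 ]
weight_200g [386. 169.] 0.55 [ 0.4897 -0.0893  0.008 ]
weight_100g [422. 169.] 0.92 [ 0.4807 -0.1295  0.008 ]
```

View pics/w1.png

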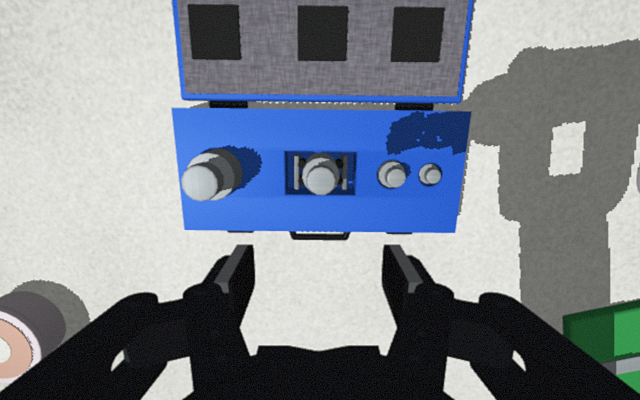

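Wrist view: knob top at (320,179), 1 kg at (202,180), small weights at (392,175) and (430,174). All of them agree on a knob at about (0.510,-0.017) and yaw -0.254. I'll align, descend and close.

```bash
python3 -m handwheel '[[70,0.007,0.004,0,0,0,0.012],[70,0,0,0.03,0,0,0],[70,0,0,0.03,0,0,0],[70,0,0,0.03,0,0,0],[70,0,0,0.025,0,0,0],[70,0,0,0.02,0,0,0],[70,0,0,0.01,0,0,0],[70,0,0,0.008,0,0,0],[70,0,0,0,0,0,0]]' 100
python3 - <<'E'
from h import *
s=observe();print(np.round(s["ee_pos"],4),np.round(s["tcp_rot"],4),s["width"])
im=camera("wrist");cv2.imwrite("pics/w2.png",im)
for r in place_of("wrist","check_knob")[:2]: print(np.round(r["at"]),round(r["confidence"],2),np.round(ray("wrist",r["at"],.071),4))
E
```

```text
time_s: 4.95
ee_pos: [0.5101, -0.0168, 0.0509]
tcp_rot: [3.142, 0.0, -0.254]
force: [0.1, -0.2, 1.0]
width: 0.0598
grasp_force: 0.0
[ 0.5101 -0.0168  0.0509] [ 3.1416e+00  3.0000e-04 -2.5440e-01] 0.05979248895384617
[314. 253.] 0.92 [ 0.5098 -0.015   0.071 ]
[159. 215.] 0.58 [0.5486 0.0543 0.071 ]
```

View pics/w2.png

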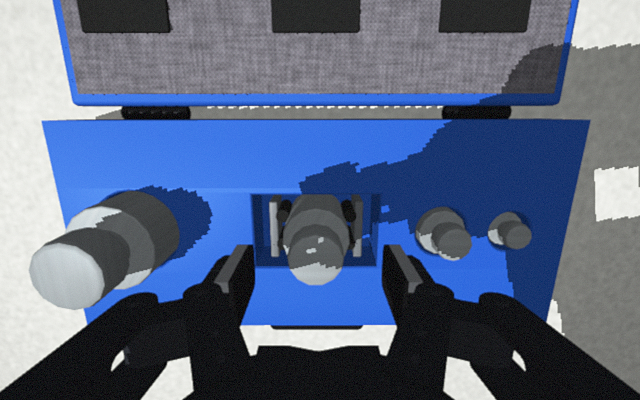

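Close view: the knob at about (316,262) lies centred between the fingertips (240 and 398), and the case edges are level. I'll close on it.

```bash
python3 -m handwheel '[[70,0,-0.001,0,0,0,0],[20,0,0,0,0,0,0],[20,0,0,0,0,0,0],[20,0,0,0,0,0,0],[10,0,0,0,0,0,0],[10,0,0,0,0,0,0],[10,0,0,0,0,0,0]]' 110
```

```text
time_s: 5.92
ee_pos: [0.5121, -0.0161, 0.053]
tcp_rot: [-3.141, -0.004, -0.254]
force: [-0.2, -1.2, 6.3]
width: 0.0088
grasp_force: 3.2
```

```bash
python3 - <<'E'
from h import *
s=observe();print(np.round(s["ee_pos"],4),np.round(s["tcp_rot"],4),s["width"],s["force"],s["grasp_force"])
im=camera("wrist");cv2.imwrite("pics/w3.png",im)
for r in place_of("wrist","check_knob")[:2]: print(np.round(r["at"]),round(r["confidence"],2),np.round(ray("wrist",r["at"],.071),4))
E
```

```text
[ 0.5121 -0.0161  0.053 ] [-3.1415 -0.0038 -0.2542] 0.008750276250316836 [-0.20180781 -1.20960359  6.30636117] 3.1789105891948566
[319. 258.] 0.74 [ 0.507  -0.0157  0.071 ]
```

View pics/w3.png

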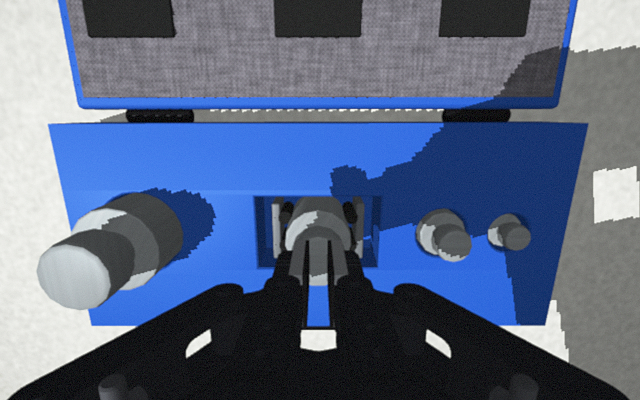

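```bash
python3 - <<'E'
from h import *
c=calibration("wrist");R=np.array(c["R"]);print("cam",-R.T@np.array(c["t"]),"axis",R[2])
s=observe();p=s["ee_pos"]
print("tcp",proj("wrist",p),"pinch",proj("wrist",p+[0,0,.0187]))
k=np.array([.510,-.0167,0])
for z in(.08,.062,.071,.054,.04): print(z,proj("wrist",k+[0,0,z]),proj("wrist",k+[0,0.014,z])[0]-proj("wrist",k+[0,-.014,z])[0])
im=cv2.imread("pics/w3.png")[170:340,220:420];cv2.imwrite("pics/c3.png",cv2.resize(im,None,fx=3.5,fy=3.5,interpolation=cv2.INTER_CUBIC))
for t in ("check_knob",):
  camera("wrist");r=silhouettes("wrist",t)[0];print(r["box"],r["confidence"])
E
```

```text
cam [ 0.57680041 -0.03335398  0.22379697] axis [-0.25519863  0.06678421 -0.96457946]
tcp [317.31658913 236.21110614] pinch [317.229885   249.62448992]
0.08 [319.46040278 260.08087731] -55.5004014642293
0.062 [319.3255017  245.52077224] -49.967732657691045
0.071 [319.38941511 252.41905591] -52.588945516337844
0.054 [319.27381005 239.94160396] -47.84782790061615
0.04 [319.19317148 231.2381442 ] -44.540916158104494
[317.8, 244.3, 64.3, 94.4] 0.64
```

View pics/c3.png

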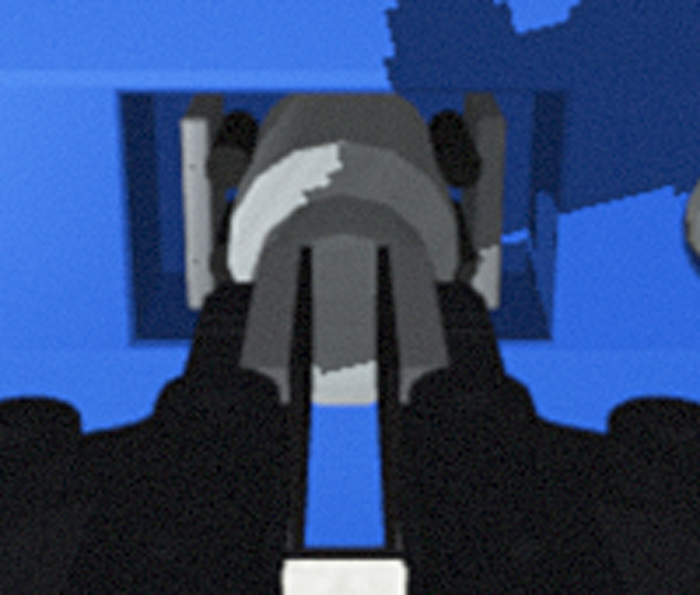

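```bash
python3 - <<'E'
from h import *
a=camera("scene")
p=observe()["ee_pos"]
for z in (.053,.08): print(proj("scene",[p[0],p[1],z]),proj("scene",[.510,-.0167,z]),proj("scene",[.490,-.0167,z]))
a=cv2.resize(a[140:250,240:390],None,fx=5,fy=5,interpolation=cv2.INTER_CUBIC)
cv2.imwrite("pics/s4.png",a)
E
```

```text
[309.85262064 198.95994389] [309.51508217 198.30383713] [308.63301553 191.83782752]
[309.56274241 193.10675279] [309.21830845 192.44263146] [308.32059217 185.89859469]
```

View pics/s4.png

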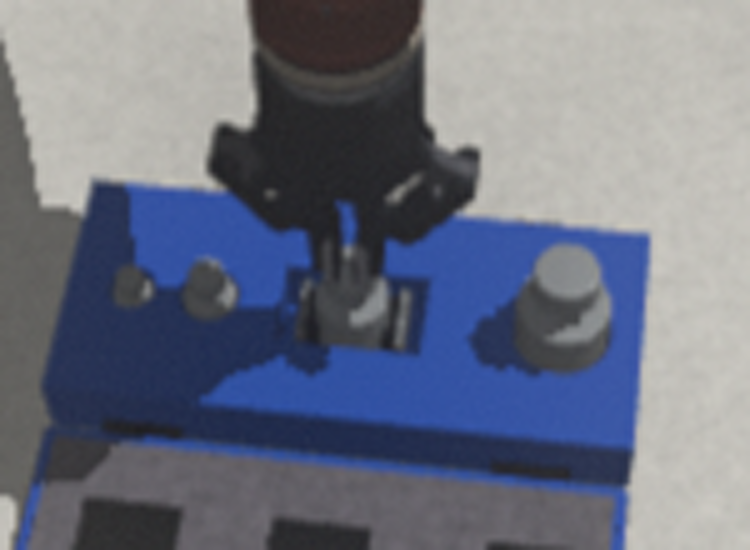

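The wrist and scene views both put the tips resting on top of the knob (about 0.08 m), higher than I assumed from the TCP. I'll open, back up, and check where the tips stand relative to the TCP.

```bash
python3 -m handwheel '[[70,0,0,0,0,0,0],[70,0,0,0,0,0,0],[70,0,0,-0.03,0,0,0],[70,0,0,-0.03,0,0,0],[32,0,0,-0.02,0,0,0],[32,0,0,0,0,0,0],[32,0,0,0,0,0,0]]' 100
python3 - <<'E'
from h import *
s=observe();p=s["ee_pos"];print(np.round(p,4),np.round(s["tcp_rot"],4),s["width"],np.round(s["force"],1))
im=camera("wrist");b=camera("scene");xa=np.array([.968,-.251,0])
for dz in(0,.0187,.03): print(dz,[np.round(proj(c,p+xa*dx+[0,0,dz]),0).tolist() for c in("wrist","scene") for dx in (0,.011)])
print([np.round(proj("wrist",[.51,-.0167,z])) for z in(.08,.04)])
a=cv2.resize(im[150:350,200:440],(576,480));b=cv2.resize(b[130:230,285:335],(200,400))
o=np.zeros((480,780,3),np.uint8);o[:,:576]=a;o[:400,580:]=b;cv2.imwrite("pics/w5.png",o)
E
```

```text
time_s: 7.05
ee_pos: [0.5095, -0.0155, 0.1296]
tcp_rot: [3.141, 0.002, -0.254]
force: [-0.4, -0.1, -0.5]
width: 0.0268
grasp_force: 0.0
[ 0.5095 -0.0155  0.1296] [ 3.1414e+00  2.1000e-03 -2.5420e-01] 0.0268191372343766 [-0.4 -0.1 -0.5]
0 [[317.0, 236.0], [317.0, 218.0], [309.0, 181.0], [308.0, 185.0]]
0.0187 [[317.0, 250.0], [317.0, 230.0], [309.0, 176.0], [308.0, 180.0]]
0.03 [[317.0, 260.0], [317.0, 238.0], [309.0, 173.0], [308.0, 177.0]]
[array([319., 209.]), array([319., 195.])]
```

View pics/w5.png

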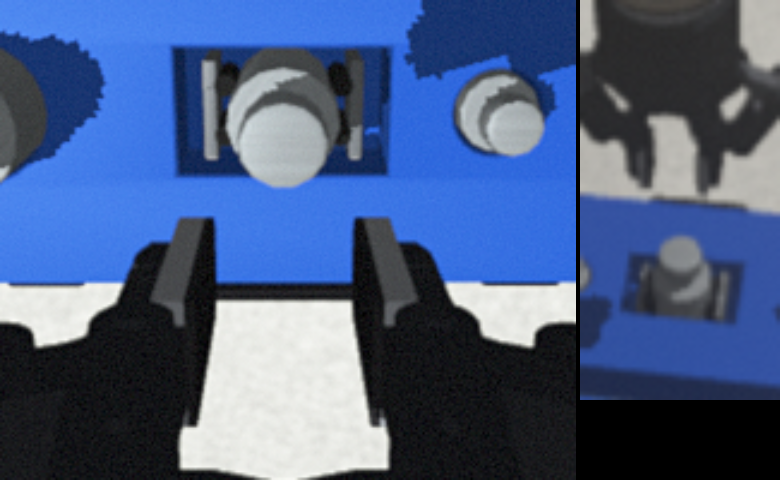

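The knob at (317,210) hasn't moved. The fingertips appear about 28 mm above the reported TCP in both views, which matches the contact at 0.08, so a proper grip needs the TCP at about z = 0.026 with tips near 0.054. I'll go down by feel.

```bash
python3 -m handwheel '[[70,0,0,0,0,0,0],[70,0,0,0,0,0,0],[70,0,0,0.025,0,0,0],[70,0,0,0.025,0,0,0],[70,0,0,0.02,0,0,0],[70,0,0,0.014,0,0,0],[70,0,0,0.01,0,0,0],[70,0,0,0.009,0,0,0],[70,0,0,0,0,0,0]]' 100 && python3 -m handwheel '[[45,0,0,0,0,0,0],[25,0,0,0,0,0,0],[25,0,0,0,0,0,0],[25,0,0,0,0,0,0]]' 40
```

```text
time_s: 8.28
ee_pos: [0.51, -0.0156, 0.0275]
tcp_rot: [3.142, 0.001, -0.254]
force: [-0.8, -0.5, 0.1]
width: 0.0595
grasp_force: 0.0
time_s: 8.78
ee_pos: [0.511, -0.0157, 0.0289]
tcp_rot: [-3.141, -0.001, -0.254]
force: [-1.4, 0.2, 5.1]
width: 0.0266
grasp_force: 39.3
```

```bash
python3 -m handwheel '[[10,0,0,0,0,0,0],[10,0,0,0,0,0,0],[10,0,0,0,0,0,0]]' 110 && python3 -m handwheel '[[10,0,-0.0003,-0.0006,-0.03,0,0],[10,0,-0.0003,-0.0006,-0.03,0,0],[10,0,-0.0003,-0.0006,-0.03,0,0],[10,0,0,0,0,0,0]]'
```

```text
time_s: 9.15
ee_pos: [0.511, -0.0157, 0.0292]
tcp_rot: [-3.141, -0.001, -0.254]
force: [-2.1, 1.2, 6.3]
width: 0.0249
grasp_force: 107.6
time_s: 9.65
ee_pos: [0.5113, -0.0145, 0.0304]
tcp_rot: [3.05, -0.001, -0.253]
force: [-0.5, -0.5, 6.4]
width: 0.0248
grasp_force: 108.2
```

```bash
python3 -m handwheel '[[10,0,-0.0003,-0.0006,-0.03,0,0],[10,0,-0.0003,-0.0006,-0.03,0,0],[10,0,-0.0003,-0.0006,-0.03,0,0],[10,0,0,0,0,0,0],[10,0,0,0,0,0,0]]'
python3 - <<'E'
from h import *
a=camera("wrist");b=camera("scene");print(proj("wrist",observe()["ee_pos"]))
a=cv2.resize(a[140:340,190:450],(624,480));b=cv2.resize(b[160:240,290:330],(160,320))
o=np.zeros((480,790,3),np.uint8);o[:,:624]=a;o[:320,628:788]=b;cv2.imwrite("pics/w6.png",o)
E
```

```text
time_s: 10.28
ee_pos: [0.5113, -0.0138, 0.0318]
tcp_rot: [2.96, -0.001, -0.253]
force: [1.1, -1.2, 6.0]
width: 0.0246
grasp_force: 108.2
[317.10165292 236.30626777]
```

View pics/w6.png

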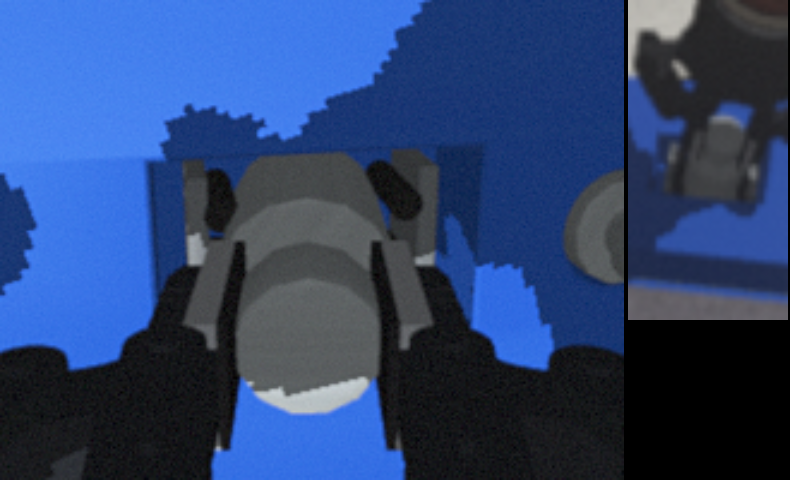

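The knob is firmly between the pads at crop (308,330), and the weight is in line with the fingers, tilted about 10° left in its pocket with the cheeks pushed unevenly. Now to the right, working upward.

```bash
python3 -m handwheel '[[10,0,0.0003,-0.0003,0.03,0,0],[10,0,0.0003,-0.0003,0.03,0,0],[10,0,0.0003,-0.0003,0.03,0,0],[10,0,0.0003,-0.0003,0.03,0,0],[10,0,0.0003,-0.0003,0.03,0,0],[10,0,0.0003,-0.0003,0.03,0,0]]' && python3 -m handwheel '[[10,0,0.0003,-0.0003,0.03,0,0],[10,0,0.0003,-0.0003,0.03,0,0],[10,0,0.0003,-0.0003,0.03,0,0],[10,0,0.0003,-0.0003,0.03,0,0],[10,0,0.0003,-0.0003,0.03,0,0],[10,0,0.0003,-0.0003,0.03,0,0],[10,0,0,0,0,0,0]]'
```

```text
time_s: 11.12
ee_pos: [0.5097, -0.0153, 0.0325]
tcp_rot: [-3.14, 0.001, -0.254]
force: [4.3, -0.5, -9.6]
width: 0.0249
grasp_force: 108.6
time_s: 12.0
ee_pos: [0.5099, -0.0172, 0.0355]
tcp_rot: [-2.96, 0.001, -0.255]
force: [1.5, 0.9, -5.8]
width: 0.0246
grasp_force: 109.2
```

```bash
python3 -m handwheel '[[10,0,-0.0003,-0.0004,-0.03,0,0],[10,0,-0.0003,-0.0004,-0.03,0,0],[10,0,-0.0003,-0.0004,-0.03,0,0],[10,0,-0.0003,-0.0004,-0.03,0,0],[10,0,-0.0003,-0.0004,-0.03,0,0],[10,0,-0.0003,-0.0004,-0.03,0,0]]' && python3 -m handwheel '[[10,0,-0.0003,-0.0004,-0.03,0,0],[10,0,-0.0003,-0.0004,-0.03,0,0],[10,0,-0.0003,-0.0004,-0.03,0,0],[10,0,-0.0003,-0.0004,-0.03,0,0],[10,0,-0.0003,-0.0004,-0.03,0,0],[10,0,-0.0003,-0.0004,-0.03,0,0],[10,0,0,0,0,0,0]]'
python3 -m handwheel '[[10,0,0.0003,-0.0004,0.03,0,0],[10,0,0.0003,-0.0004,0.03,0,0],[10,0,0.0003,-0.0004,0.03,0,0],[10,0,0.0003,-0.0004,0.03,0,0],[10,0,0.0003,-0.0004,0.03,0,0],[10,0,0.0003,-0.0004,0.03,0,0]]' && python3 -m handwheel '[[10,0,0.0003,-0.0004,0.03,0,0],[10,0,0.0003,-0.0004,0.03,0,0],[10,0,0.0003,-0.0004,0.03,0,0],[10,0,0.0003,-0.0004,0.03,0,0],[10,0,0.0003,-0.0004,0.03,0,0],[10,0,0.0003,-0.0004,0.03,0,0],[10,0,0,0,0,0,0]]'
```

```text
time_s: 12.75
ee_pos: [0.5109, -0.0155, 0.0382]
tcp_rot: [3.14, -0.001, -0.254]
force: [0.7, -0.5, -2.1]
width: 0.0249
grasp_force: 109.5
time_s: 13.62
ee_pos: [0.5106, -0.0136, 0.0394]
tcp_rot: [2.96, 0.001, -0.253]
force: [2.1, -2.7, -7.3]
width: 0.0248
grasp_force: 109.0
time_s: 14.38
ee_pos: [0.5101, -0.0154, 0.0423]
tcp_rot: [-3.14, 0.001, -0.254]
force: [2.6, -1.0, -13.1]
width: 0.0247
grasp_force: 108.7
time_s: 15.25
ee_pos: [0.5101, -0.0175, 0.0452]
tcp_rot: [-2.961, 0.0, -0.255]
force: [-0.0, -0.7, -7.6]
width: 0.0246
grasp_force: 109.3
```

```bash
python3 -m handwheel '[[10,0,-0.0003,-0.0004,-0.03,0,0],[10,0,-0.0003,-0.0004,-0.03,0,0],[10,0,-0.0003,-0.0004,-0.03,0,0],[10,0,-0.0003,-0.0004,-0.03,0,0],[10,0,-0.0003,-0.0004,-0.03,0,0],[10,0,-0.0003,-0.0004,-0.03,0,0]]' && python3 -m handwheel '[[10,0,-0.0003,-0.0004,-0.03,0,0],[10,0,-0.0003,-0.0004,-0.03,0,0],[10,0,-0.0003,-0.0004,-0.03,0,0],[10,0,-0.0003,-0.0004,-0.03,0,0],[10,0,-0.0003,-0.0004,-0.03,0,0],[10,0,-0.0003,-0.0004,-0.03,0,0],[10,0,0,0,0,0,0]]'
python3 -m handwheel '[[10,0,0.0003,-0.0004,0.03,0,0],[10,0,0.0003,-0.0004,0.03,0,0],[10,0,0.0003,-0.0004,0.03,0,0],[10,0,0.0003,-0.0004,0.03,0,0],[10,0,0.0003,-0.0004,0.03,0,0],[10,0,0.0003,-0.0004,0.03,0,0]]' && python3 -m handwheel '[[10,0,0.0003,-0.0004,0.03,0,0],[10,0,0.0003,-0.0004,0.03,0,0],[10,0,0.0003,-0.0004,0.03,0,0],[10,0,0.0003,-0.0004,0.03,0,0],[10,0,0.0003,-0.0004,0.03,0,0],[10,0,0.0003,-0.0004,0.03,0,0],[10,0,0,0,0,0,0]]'
```

```text
time_s: 16.0
ee_pos: [0.5108, -0.0153, 0.0479]
tcp_rot: [3.14, -0.001, -0.254]
force: [-0.1, -1.3, -3.3]
width: 0.0249
grasp_force: 109.8
time_s: 16.88
ee_pos: [0.5109, -0.0134, 0.0494]
tcp_rot: [2.961, 0.0, -0.253]
force: [1.6, 1.6, -5.4]
width: 0.0248
grasp_force: 109.7
time_s: 17.62
ee_pos: [0.5106, -0.0158, 0.0525]
tcp_rot: [-3.141, -0.0, -0.254]
force: [1.0, 1.4, -1.7]
width: 0.025
grasp_force: 110.0
time_s: 18.5
ee_pos: [0.5094, -0.0171, 0.0535]
tcp_rot: [-2.96, 0.001, -0.255]
force: [1.8, 0.6, -4.6]
width: 0.0247
grasp_force: 109.9
```

```bash
python3 -m handwheel '[[10,0,-0.0003,-0.0004,-0.03,0,0],[10,0,-0.0003,-0.0004,-0.03,0,0],[10,0,-0.0003,-0.0004,-0.03,0,0],[10,0,-0.0003,-0.0004,-0.03,0,0],[10,0,-0.0003,-0.0004,-0.03,0,0],[10,0,-0.0003,-0.0004,-0.03,0,0]]' && python3 -m handwheel '[[10,0,-0.0003,-0.0004,-0.03,0,0],[10,0,-0.0003,-0.0004,-0.03,0,0],[10,0,-0.0003,-0.0004,-0.03,0,0],[10,0,-0.0003,-0.0004,-0.03,0,0],[10,0,-0.0003,-0.0004,-0.03,0,0],[10,0,-0.0003,-0.0004,-0.03,0,0],[10,0,0,0,0,0,0]]'
python3 -m handwheel '[[10,0,0.0003,-0.0005,0.03,0,0],[10,0,0.0003,-0.0005,0.03,0,0],[10,0,0.0003,-0.0005,0.03,0,0],[10,0,0.0003,-0.0005,0.03,0,0],[10,0,0.0003,-0.0005,0.03,0,0],[10,0,0.0003,-0.0005,0.03,0,0],[10,0,0,0,0,0,0]]'
python3 - <<'E'
from h import *
s=observe();print(np.round(s["ee_pos"],4),np.round(s["force"],1))
for c in("scene","top","wrist"):
    camera(c)
    for t,z in(("pocket",.04),("case",0),("weight_1kg",.008),("weight_100g",.008)):
        r=place_of(c,t)
        if r: print(c,t,np.round(r[0]["at"]),round(r[0]["confidence"],2),np.round(ray(c,r[0]["at"],z),4))
a=camera("wrist");b=camera("scene")
a=cv2.resize(a[110:350,140:480],(595,420));b=cv2.resize(b[150:250,235:285+50],(200,200))
b2=cv2.resize(camera("scene")[150:250,235:385],(795-0,530)) 
cv2.imwrite("pics/s7.png",b2);o=np.zeros((600,800,3),np.uint8);o[:300,:425]=cv2.resize(a,(425,300));o[300:,:450]=cv2.resize(b2,(450,300));cv2.imwrite("pics/w7.png",o[:,:450])
E
```

```text
time_s: 19.25
ee_pos: [0.51, -0.0158, 0.0568]
tcp_rot: [3.139, 0.001, -0.254]
force: [-0.4, 0.2, -5.3]
width: 0.0248
grasp_force: 109.7
time_s: 20.12
ee_pos: [0.5109, -0.0132, 0.0591]
tcp_rot: [2.961, 0.0, -0.253]
force: [-0.6, -0.2, -5.7]
width: 0.0247
grasp_force: 109.7
time_s: 21.0
ee_pos: [0.5104, -0.0157, 0.0625]
tcp_rot: [-3.141, -0.0, -0.255]
force: [0.1, 0.2, -5.3]
width: 0.0246
grasp_force: 109.7
[ 0.5104 -0.0157  0.0625] [ 0.1  0.2 -5.3]
scene pocket [310. 202.] 0.83 [ 0.5133 -0.0167  0.04  ]
scene case [310. 208.] 0.85 [ 0.5054 -0.0177  0.    ]
scene weight_1kg [355. 212.] 0.95 [0.5395 0.0975 0.008 ]
scene weight_100g [265. 203.] 0.56 [ 0.4805 -0.1339  0.008 ]
top pocket [322. 210.] 0.92 [ 0.5109 -0.0182  0.04  ]
top case [319. 212.] 0.98 [ 0.5062 -0.008   0.    ]
top weight_1kg [287. 202.] 0.69 [0.5335 0.0883 0.008 ]
top weight_100g [358. 220.] 0.39 [ 0.4849 -0.1254  0.008 ]
wrist pocket [170. 209.] 0.22 [0.5427 0.0724 0.04  ]
wrist case [321. 208.] 0.8 [ 0.5078 -0.0174  0.    ]
wrist weight_1kg [170. 209.] 0.78 [0.5371 0.0893 0.008 ]
wrist weight_100g [481. 211.] 0.83 [ 0.4789 -0.1304  0.008 ]
```

View pics/w7.png

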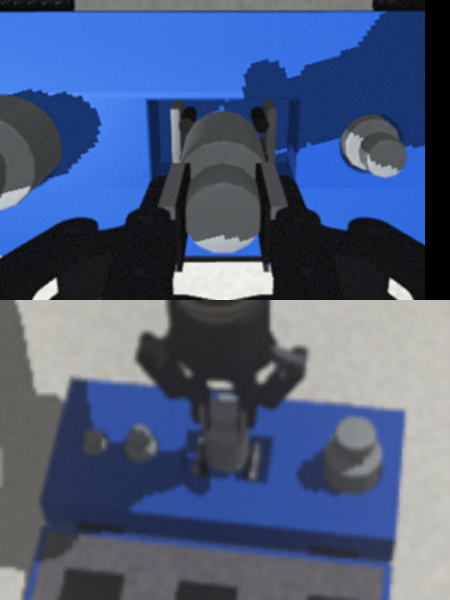

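The weight is free: the only load left is its own 5 N, it is upright, and the case and its neighbours are where they were. I'll raise it a finger's breadth.

```bash
python3 -m handwheel '[[10,0,0,-0.003,0,0,0],[10,0,0,-0.004,0,0,0],[10,0,0,-0.004,0,0,0],[10,0,0,-0.003,0,0,0],[10,0,0,0,0,0,0],[10,0,0,0,0,0,0],[10,0,0,0,0,0,0],[10,0,0,0,0,0,0],[10,0,0,0,0,0,0],[10,0,0,0,0,0,0]]'
python3 - <<'E'
from h import *
s=observe();xa=.0
for c in("wrist","scene"):
    camera(c)
    for t in("check_knob","check_base"):
        r=place_of(c,t)
        if r: print(c,t,np.round(r[0]["at"]),round(r[0]["confidence"],2),"expected",np.round(proj(c,[.5104,-.0157,.071+.047 if t=="check_knob" else .055])))
print(np.round(s["tcp_rot"],3),np.abs(s["qd"]).max())
E
```

```text
time_s: 23.15
ee_pos: [0.5105, -0.0152, 0.0764]
tcp_rot: [3.142, 0.0, -0.254]
force: [0.7, 0.3, -4.7]
width: 0.0248
grasp_force: 109.7
wrist check_knob [318. 276.] 0.7 expected [318. 271.]
scene check_knob [310. 183.] 0.51 expected [309. 184.]
scene check_base [306. 195.] 0.81 expected [310. 198.]
[ 3.142  0.    -0.254] 0.0018058283405262509
```

```bash
python3 -c "
from cell import *
print(job_done())"
```

```text
the job is handed in; nothing more can be done
None
```

The 500 g weight was rocked left and right (about 10° each way) until it came free. It is held upright and still about 15 mm above its pocket, with the case and neighbouring weights where they were to within camera accuracy; my first attempt to close on the knob landed on top of it and was redone lower without moving anything.

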